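# Unstack the power-supply kit into its trays

## Robot

A 6-joint arm with a two-finger parallel gripper is mounted at the origin on the work surface. World frame = base frame: x ahead of the robot, y to its left, z up, the work surface at z = 0. Lengths are in m, angles in degrees, forces in N, time in s.
With the tool pointing down it reaches from about 0.35 to 0.875 m from the base axis. Payload 4.2 kg.
Tool frame: the origin (TCP) lies where the fingers leave the gripper's body, on its centre line; the fingertips stand 70 mm ahead of it and the grasp point (between the pads) lies 51 mm ahead of it; z points along the fingers, y is the direction in which the jaws open and shut (so a half turn about z gives the same grasp; the last joint's range is limited). The gripper opens to 87 mm and grips with 3 to 60 N. Pads are 19 mm wide; open, the fingers measure 117 mm over their backs; the gripper's body (75 mm by 190 mm) begins 51 mm behind the grasp point.
Start: joints at [-57.261, 22.042, 0.453, 0, -68.411, -14.817], TCP at [0.192, -0.595, 0.292] pointing down, gripper open.
Joint ranges: [-179.83, 179.83], [-69.29, 118.12], [-61.27, 80.66], [-181.25, 117.63], [-171.15, -9.14], [-177.46, 177.46]. Speed limits (degrees/s): [159.86, 159.86, 180, 180, 180, 180].

## Interface

Orientations are given as a 3x3 rotation matrix whose columns are the frame's x, y, z axes.
In Python, from station import sense, capture, camera_model, finish_job gives the robot as it stands.
- The arm moves only by the shell command python3 -m inch 'ROWS'. ROWS is JSON, a list of rows, each an object with "hand": the closure, from 0 (fully open) to 1 (shut); "slide": the shift along the world's x, y, z in cm, a list of three; "yaw": the turn about the world's z in rad. A call has 1 to 10 rows; each row is the pose to reach, as a shift and turn from the pose commanded when the call began; what a row does not reach only later rows make up. A row lasts 1/8 s, in which the tool goes at most 62.5 mm and 10.7 degrees, less where a joint would pass 70% of its speed; a pose out of reach is approached as far as the arm can. A call with a gripper value outside its range is refused whole. The fingers move at their own pace and stop on an object; the grip force is fixed at half the most. Time passes only in rows, so rows that repeat a pose let the fingers close. It gives the time, the measured TCP pose, the force and the opening at its end, in the units of the state.
- sense(): the state, without advancing time (a new reading comes with each control period).
- capture(name): name is "scene" or "top" or "wrist"; returns the picture (384x512x3 uint8, blue, green, red); there is no depth.
- camera_model(name): a dict with "mtx" (3x3 intrinsics, pixels), "k1" (the pictures are not rectified: a ray, as slopes to the right and down, at radius r is drawn at 1 + k1 r^2 times it, then the intrinsics apply), "xyz" and "orientation" of the camera in the world; the wrist camera has in their place "tool_from_camera" (4x4, takes a point from camera to tool coordinates, whose origin is the TCP and whose axes are the flange's). Camera axes: x right, y up, looking along -z (the intrinsics and any distortion apply to the point x, -y, -z); pixel columns grow to the right and rows downward; lengths in m; the calibration is good to about 2 mm. A picture is of the moment at which its call begins: read the wrist's pose just before it. camera_model takes no time and is no camera call.
- finish_job(): hands the job in, once; it reports no verdict.
The state is a dict: "time_s": time; "joints": joint angles; "joint_velocities": joint speeds; "effort": joint torques, N m; "tcp_pos": TCP position; "ee_rot": TCP orientation; "wrist_force": force on the tool from outside, world axes, zero at the start; "moment": the same for the moment, N m; "gripper_width": opening from 0.0 (shut) to 1.0 (fully open).
Only numpy, scipy, OpenCV 4.12 (cv2) and the standard library are available. Lean on these libraries where they do the work, as an engineer would, in place of code of your own. Each camera call takes 0.05 s, during which the arm holds its last target. There are 200 camera calls.

## Task

Clear the stack of power-supply kit parts: working from the top, lift the parts off one at a time and set each one down gently, flat in the middle of the one tray made for its shape and size, the rectangular ones square with their tray. The round transformer belongs in the round tray, the heat sink in the small rectangular tray, the white box in the medium one and the black case in the long one. Leave the multimeter and the solder spool where they are.

Things in the scene. Friction and masses are not known exactly. Their poses are not given: they have to be found in the camera images.
- toroid: Small copper-wound ring transformer with a filled centre, a disc 40 mm in diameter and 22 mm high (edges bevelled 3 mm), about 0.15 kg; topmost in the stack, lying on the heat sink. Origin: centre of its underside; z up, its yaw has no meaning.
- heatsink: Dark anodised finned aluminium heat sink, 64 mm (its x, along the fins) x 46 mm (its y) x 24 mm high, about 0.13 kg; second from the top, lying on the white box. Grip it across its 46 mm. Origin: centre of its underside; z up.
- box: White plastic box, closed, flat top, 100 mm (its x) x 54 mm (its y) x 32 mm high, about 0.14 kg; third from the top, lying on the black case. Origin: centre of its underside; z up.
- meter_case: Black plastic instrument case, closed, flat top, 140 mm (its x) x 60 mm (its y) x 34 mm high, about 0.25 kg; the bottom of the stack, on the bench. The parts lie loose on one another, roughly centred and with about the same yaw; the stack is 112 mm high. Origin: centre of its underside; z up.
- tray_round: Fixed low tray on the bench, grey floor with a white rim: flat floor 2 mm thick, rim 4 mm thick whose top is 6 mm above the bench. Origin: centre of its underside, on the bench; z up. Its place on the bench and its yaw (up to about 17 degrees) vary. Round: inside diameter 60 mm, outside 68 mm.
- tray_small: Fixed low tray on the bench, grey floor with a white rim: flat floor 2 mm thick, rim 4 mm thick whose top is 6 mm above the bench. Origin: centre of its underside, on the bench; z up. Its place on the bench and its yaw (up to about 17 degrees) vary. Small rectangle: inside 84 mm (its x) x 66 mm (its y).
- tray_medium: Fixed low tray on the bench, grey floor with a white rim: flat floor 2 mm thick, rim 4 mm thick whose top is 6 mm above the bench. Origin: centre of its underside, on the bench; z up. Its place on the bench and its yaw (up to about 17 degrees) vary. Medium rectangle: inside 120 mm (its x) x 74 mm (its y).
- tray_long: Fixed low tray on the bench, grey floor with a white rim: flat floor 2 mm thick, rim 4 mm thick whose top is 6 mm above the bench. Origin: centre of its underside, on the bench; z up. Its place on the bench and its yaw (up to about 17 degrees) vary. Long rectangle: inside 160 mm (its x) x 80 mm (its y).
- multimeter: Bystander: black pocket multimeter with a dial and a display lying on its back on the robot's side of the work, 120 mm (its x) x 68 mm (its y), 34 mm high at the dial. Origin: centre of its underside. Not to be moved.
- solder_spool: Bystander: upright spool of solder wire on the robot's side of the work, 52 mm in diameter, 50 mm high. Origin: centre of its underside. Not to be moved.

How it is judged:
By the outcome, as a careful person would: the job done as asked, in the order asked, and still so for the second after the job is handed in, with the robot touching nothing.
It also fails if it takes over 128 s, if anything falls off the work surface, if the arm or the gripper's body presses on something with over 40 N, if the wrist force passes 120 N, or if a joint passes its speed limit or range.

## Working session

There is one attempt and no reset: what is moved stays moved. The work goes in short steps, Python scripts to look and compute and a shell command to move; the robot and the scene stay as the last step left them, time stands still between calls to the robot, and variables do not carry over. Pictures are saved under pics/ and viewed, about 12 in all and at most 16, crops included, and the job is handed in when it is done.

```bash
ls; mkdir -p pics
python3 - <<'E'
from station import *
import cv2,json
s=sense();print({k:s[k] for k in('time_s','tcp_pos','ee_rot','wrist_force','gripper_width')})
for n in('scene','top','wrist'):
    print(n,camera_model(n))
for n in('scene','top'): cv2.imwrite(f'pics/{n}0.png',capture(n))
E
```

```text
pics
{'time_s': 0.0, 'tcp_pos': array([ 0.19218691, -0.59422756,  0.29115386]), 'ee_rot': array([[-9.51553597e-01, -3.07481950e-01, -7.75991242e-04],
       [-3.07482912e-01,  9.51551369e-01,  2.06200472e-03],
       [ 1.04366295e-04,  2.20071206e-03, -9.99997573e-01]]), 'wrist_force': array([ 0.03733992, -0.02805888, -0.19041457]), 'gripper_width': 1.0023111494319215}
scene {'mtx': array([[493.56489758,   0.        , 264.37829276],
       [  0.        , 493.56489758, 190.3457444 ],
       [  0.        ,   0.        ,   1.        ]]), 'k1': 0.011990515936493194, 'xyz': array([ 1.3857846 , -0.32305614,  1.17128333]), 'orientation': array([[ 0.35045863, -0.71102854,  0.60960411],
       [ 0.93640861,  0.27839818, -0.21361967],
       [-0.01782299,  0.64570339,  0.76338029]])}
top {'mtx': array([[366.20772538,   0.        , 250.9621638 ],
       [  0.        , 366.20772538, 194.92167526],
       [  0.        ,   0.        ,   1.        ]]), 'k1': -0.042121907413056534, 'xyz': array([ 0.4458625 , -0.02136202,  0.98297193]), 'orientation': array([[-0.02830532,  0.99753431, -0.06421923],
       [-0.99959283, -0.02847822, -0.00177837],
       [-0.00360284,  0.06414275,  0.99793423]])}
wrist {'mtx': array([[333.69111838,   0.        , 255.37270405],
       [  0.        , 333.69111838, 191.32033942],
       [  0.        ,   0.        ,   1.        ]]), 'k1': -0.03454822098584971, 'tool_from_camera': array([[ 1.32545874e-03,  9.69716802e-01,  2.44228514e-01,
         6.59103709e-02],
       [ 9.99998999e-01, -1.40612702e-03,  1.55950605e-04,
         1.32166191e-04],
       [ 4.94644235e-04,  2.44228063e-01, -9.69717695e-01,
        -9.29342304e-02],
       [ 0.00000000e+00,  0.00000000e+00,  0.00000000e+00,
         1.00000000e+00]])}
```

View pics/top0.png

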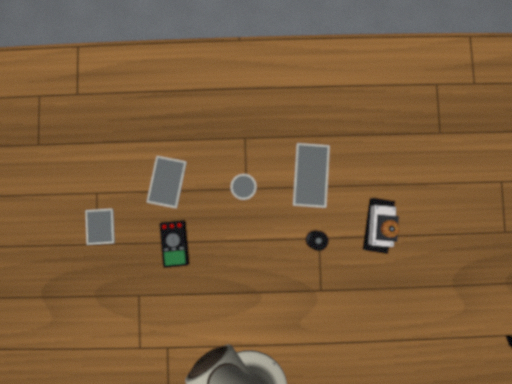

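View pics/scene0.png

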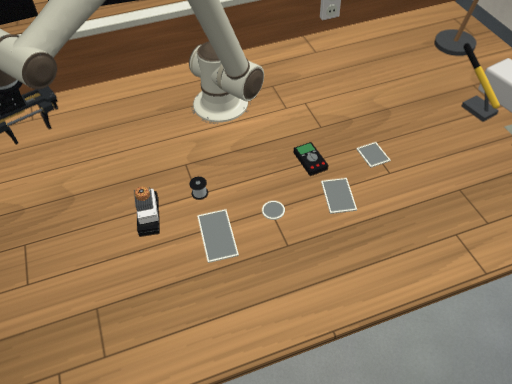

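Top view: the small tray is at (100,227), medium (166,182), round (243,187), long (312,175), and the stack at (380,226) with the orange toroid at (391,229). The multimeter is at (174,244) and the spool at (317,240).

```bash
cat > h.py <<'E'
import cv2,numpy as np
from station import *
def cam(name,s=None):
    m=camera_model(name)
    if name=='wrist':
        T=m['tool_from_camera'];R=s['ee_rot'];return m,R@T[:3,:3],s['tcp_pos']+R@T[:3,3]
    return m,m['orientation'],m['xyz']
def shoot(name,png=None):
    s=sense();im=capture(name)
    if png: cv2.imwrite('pics/'+png,im)
    return im,cam(name,s)
def cast(px,c,z):
    m,R,o=c
    u=cv2.undistortPoints(np.float64(px).reshape(-1,1,2),m['mtx'],np.array([m['k1'],0,0,0]))[:,0]
    d=np.c_[u[:,0],-u[:,1],-np.ones(len(u))]@R.T
    return o+d*((z-o[2])/d[:,2])[:,None]
def project(P,c):
    m,R,o=c
    p=(np.atleast_2d(P)-o)@R; p=p*[1,-1,-1]
    return cv2.projectPoints(p,np.zeros(3),np.zeros(3),m['mtx'],np.array([m['k1'],0,0,0,]))[0][:,0]
def rect(cnt,c,z):
    "centre, (long,short) mm, yaw deg of the long side in (-90,90]"
    P=cast(cnt.reshape(-1,2),c,z)[:,:2]
    (x,y),(w,h),a=cv2.minAreaRect(np.float32(P*1000))
    if w<h: w,h,a=h,w,a+90
    return np.round([x,y],1),np.round([w,h],1),round((a+90)%180-90,1)
def blobs(mask,amin=100):
    cs,_=cv2.findContours(mask.astype('uint8'),cv2.RETR_EXTERNAL,cv2.CHAIN_APPROX_NONE)
    return [k for k in cs if cv2.contourArea(k)>amin]
E
python3 - <<'E'
from h import *
im,c=shoot('top')
hsv=cv2.cvtColor(im,cv2.COLOR_BGR2HSV)
m=(hsv[...,1]<75)&(hsv[...,2]>75); m[:60]=0; m[330:]=0
for k in blobs(m): print('light',k.reshape(-1,2).mean(0).round(),rect(k,c,.005))
print(hsv[229,391],hsv[185,340])
m=(hsv[...,0]<14)&(hsv[...,1]>150)&(hsv[...,2]>120); m[:60]=0
for k in blobs(m,40): print('orange',k.reshape(-1,2).mean(0).round(),rect(k,c,.112))
m=(hsv[...,2]<45); m[:60]=0;m[330:]=0
for k in blobs(m,40): print('dark',k.reshape(-1,2).mean(0).round(),rect(k,c,.034))
print(cast([[391,229]],c,.112))
E
```

```text
light [172. 240.] (array([394.5, 194. ]), array([32.2, 31.8]), 88.5)
light [ 99. 226.] (array([436.2, 389.8]), array([96.1, 78.3]), 2.3)
light [380. 226.] (array([ 416.9, -368. ]), array([111.6,  71.3]), -6.6)
light [243. 186.] (array([5.328e+02, 4.000e-01]), array([70.3, 68.3]), 43.4)
light [166. 182.] (array([551.7, 207.7]), array([131.5,  86.1]), -12.7)
light [311. 175.] (array([ 558.5, -182.3]), array([171.3,  91.9]), -5.9)
[107  18  98] [ 15 155 107]
dark [317. 240.] (array([ 385.3, -187.3]), array([49.3, 44. ]), 66.0)
dark [176. 239.] (array([387.3, 182.6]), array([111.3,  64. ]), 3.8)
dark [371. 237.] (array([ 399.9, -343.8]), array([93.6, 61.4]), -9.9)
dark [381. 202.] (array([ 479.9, -358.7]), array([60.9, 15.4]), -89.2)
[[ 0.41110221 -0.35087313  0.112     ]]
```

```bash
python3 -m inch '[{"hand":0,"slide":[5,5.5,1],"yaw":-0.1},{"hand":0,"slide":[10,11,2],"yaw":-0.2},{"hand":0,"slide":[15,16.5,2],"yaw":-0.3},{"hand":0,"slide":[20,22,2],"yaw":-0.44},{"hand":0,"slide":[21.9,24.4,2],"yaw":-0.44},{"hand":0,"slide":[21.9,24.4,2],"yaw":-0.44},{"hand":0,"slide":[21.9,24.4,2],"yaw":-0.44},{"hand":0,"slide":[21.9,24.4,2],"yaw":-0.44}]'
python3 - <<'E'
from h import *
im,c=shoot('wrist','w1.png'); print(sense()['tcp_pos'],sense()['wrist_force'])
E
```

```text
time_s: 1.15
tcp_pos: [0.4107, -0.3513, 0.312]
ee_rot: [[-0.992, 0.128, -0.001], [0.128, 0.992, 0.0], [0.001, 0.0, -1.0]]
wrist_force: [-0.6, 0.5, 0.5]
gripper_width: 1.0
[ 0.41055754 -0.35151748  0.31207635] [ 0.98394826 -0.3734998   0.00879453]
```

View pics/w1.png

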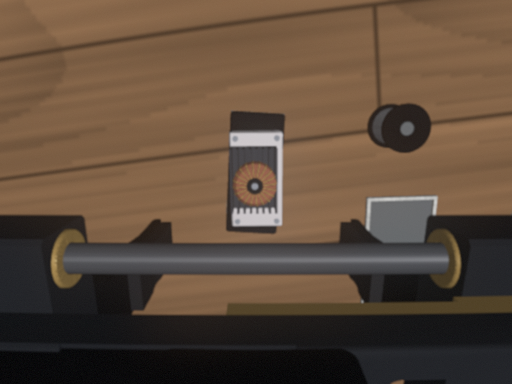

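The wrist view has +y to the right and +x down. The toroid is centred at about (255,185), on the finned heat sink (rows 147–210), the white box (230–283, rows 131–227) and the black case (rows 112–232).

Run:
```python
from h import *
im,c=shoot('wrist')
hsv=cv2.cvtColor(im,cv2.COLOR_BGR2HSV)
roi=np.zeros(im.shape[:2],bool); roi[100:245,215:300]=1
print(hsv[185,240],hsv[138,255],hsv[170,222],hsv[118,255],hsv[155,250])
m=(hsv[...,0]<16)&(hsv[...,1]>90)&(hsv[...,2]>60)&roi; m[:,:232]=0;m[:160]=0;m[211:]=0;m[:,279:]=0
for k in blobs(m,200):
    print('toroid',k.reshape(-1,2).min(0),k.reshape(-1,2).max(0),rect(k,c,.109),[1000*cast([cv2.minEnclosingCircle(k)[0]],c,z).round(4) for z in(.109,.112)],cv2.minEnclosingCircle(k))
w=(hsv[...,1]<60)&(hsv[...,2]>120)&roi
ks=blobs(w,50); P=np.vstack(ks); print('box',rect(cv2.convexHull(P),c,.066))
d=(hsv[...,2]<60)&roi
for k in blobs(d,30): print('dark',k.reshape(-1,2).min(0),k.reshape(-1,2).max(0),rect(k,c,.09),rect(k,c,.034))
print(sense()['tcp_pos'])
```

```text
[  9 121 147] [168   6 205] [ 14 111 133] [ 3 47 49] [150   7  72]
toroid [233 162] [275 205] (array([ 411.9, -352.7]), array([40.1, 38.4]), -7.3) [array([[ 411.8, -351.9,  109. ]]), array([[ 411.1, -351.8,  112. ]])] ((254.86251831054688, 183.59637451171875), 22.42228889465332)
box (array([ 418.1, -350.8]), array([99.9, 54.6]), -6.2)
dark [248 180] [261 192] (array([ 418.4, -353.1]), array([12.6, 12. ]), 82.7) (array([ 431.4, -355. ]), array([14.9, 14.1]), 82.7)
dark [227 180] [275 232] (array([ 447.6, -371.5]), array([68.6, 35.4]), 35.2) (array([ 465.8, -376.6]), array([80.7, 41.7]), 35.2)
dark [231 112] [283 130] (array([ 357.4, -343. ]), array([48.4, 16.4]), 82.7) (array([ 359.6, -343. ]), array([57. , 19.3]), 82.7)
[ 0.41048098 -0.35159434  0.31206847]
```

```bash
python3 -m inch '[{"hand":0,"slide":[0.15,-0.05,-4],"yaw":0},{"hand":0,"slide":[0.15,-0.05,-8],"yaw":0},{"hand":0,"slide":[0.15,-0.05,-11],"yaw":0},{"hand":0,"slide":[0.15,-0.05,-13],"yaw":0},{"hand":0,"slide":[0.15,-0.05,-14.2],"yaw":0},{"hand":0,"slide":[0.15,-0.05,-14.85],"yaw":0},{"hand":0,"slide":[0.15,-0.05,-14.85],"yaw":0},{"hand":0,"slide":[0.15,-0.05,-14.85],"yaw":0}]'
python3 -m inch '[{"hand":0.3,"slide":[0,0,0],"yaw":0},{"hand":0.5,"slide":[0,0,0],"yaw":0},{"hand":0.6,"slide":[0,0,0],"yaw":0},{"hand":0.7,"slide":[0,0,0],"yaw":0},{"hand":0.7,"slide":[0,0,0],"yaw":0},{"hand":0.7,"slide":[0,0,0],"yaw":0},{"hand":0.7,"slide":[0,0,0],"yaw":0},{"hand":0.7,"slide":[0,0,0],"yaw":0}]'
```

```text
time_s: 2.25
tcp_pos: [0.4132, -0.3514, 0.1646]
ee_rot: [[-0.992, 0.127, 0.001], [0.127, 0.992, -0.001], [-0.002, -0.001, -1.0]]
wrist_force: [-0.7, -0.2, 0.6]
gripper_width: 0.998
time_s: 3.25
tcp_pos: [0.4129, -0.3512, 0.1638]
ee_rot: [[-0.992, 0.127, 0.0], [0.127, 0.992, -0.0], [-0.0, -0.0, -1.0]]
wrist_force: [-0.1, -0.4, -0.5]
gripper_width: 0.446
```

```bash
python3 -m inch '[{"hand":0.7,"slide":[0,0,0.7],"yaw":0},{"hand":0.7,"slide":[0,0,2],"yaw":0},{"hand":0.7,"slide":[0,0,5],"yaw":0},{"hand":0.7,"slide":[0,0,9],"yaw":0},{"hand":0.7,"slide":[1,3,10],"yaw":0},{"hand":0.7,"slide":[2.3,7,10],"yaw":0},{"hand":0.7,"slide":[4,12,10],"yaw":0},{"hand":0.7,"slide":[5.7,17,10],"yaw":0},{"hand":0.7,"slide":[7.4,22,9],"yaw":0},{"hand":0.7,"slide":[9,27,8],"yaw":0}]'
python3 -m inch '[{"hand":0.7,"slide":[1.6,4,0],"yaw":0},{"hand":0.7,"slide":[2.6,7,0],"yaw":0},{"hand":0.7,"slide":[3,8.1,0],"yaw":0},{"hand":0.7,"slide":[3,8.1,0],"yaw":0},{"hand":0.7,"slide":[3,8.1,0],"yaw":0}]'
python3 - <<'E'
from h import *
im,c=shoot('wrist','w2.png'); print(sense()['tcp_pos'],sense()['gripper_width'])
im2,_=shoot('scene')
cv2.imwrite('pics/w2.png',np.hstack([cv2.resize(im,(400,300)),cv2.resize(im2[100:300,90:350],(390,300))]))
hsv=cv2.cvtColor(im,cv2.COLOR_BGR2HSV)
m=(hsv[...,1]<75)&(hsv[...,2]>75)
for k in blobs(m,300): print(k.reshape(-1,2).min(0),k.reshape(-1,2).max(0),rect(k,c,.005))
E
```

```text
time_s: 4.5
tcp_pos: [0.5033, -0.0794, 0.2448]
ee_rot: [[-0.992, 0.127, 0.002], [0.127, 0.992, 0.0], [-0.002, 0.0, -1.0]]
wrist_force: [1.2, -1.0, -1.3]
gripper_width: 0.449
time_s: 5.12
tcp_pos: [0.5324, -0.001, 0.2439]
ee_rot: [[-0.992, 0.128, -0.0], [0.128, 0.992, -0.0], [0.0, -0.0, -1.0]]
wrist_force: [-0.5, 0.3, -1.3]
gripper_width: 0.447
[ 0.53240196 -0.00111884  0.24390643] 0.4483442455613879
[484 249] [511 269] (array([660.4, 253.6]), array([33.9, 24.1]), 82.2)
[  0 249] [ 27 269] (array([ 592.5, -279.7]), array([33.1, 24.1]), 83.3)
[159 248] [352 272] (array([625.6, -12.6]), array([210.3,  28.4]), 83.1)
[222 140] [291 205] (array([531.3,   0.6]), array([70.1, 66.9]), 82.7)
[ 32 139] [130 227] (array([ 519.7, -178.9]), array([93. , 91.3]), 84.6)
[409  99] [511 231] (array([552.2, 207.1]), array([131.4,  87.1]), -12.8)
[34 23] [62 68] (array([ 385.5, -179.1]), array([39.1, 27.1]), -15.3)
[436   0] [475  18] (array([401.4, 201. ]), array([36.6, 15.4]), 84.1)
```

View pics/w2.png

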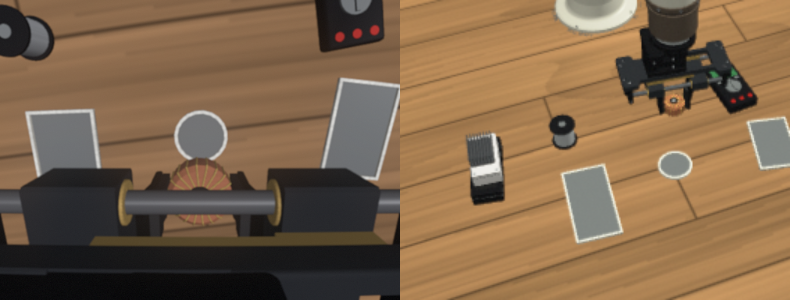

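The toroid is held level in the jaws, and the heat sink stayed on the stack. The round tray's centre agrees in both views at about (0.532, 0.0005), so I'm lowering.

```bash
python3 -m inch '[{"hand":0.7,"slide":[0,0.15,-4],"yaw":0},{"hand":0.7,"slide":[0,0.15,-9],"yaw":0},{"hand":0.7,"slide":[0,0.15,-13],"yaw":0},{"hand":0.7,"slide":[0,0.15,-15],"yaw":0},{"hand":0.7,"slide":[0,0.15,-16],"yaw":0},{"hand":0.7,"slide":[0,0.15,-16.4],"yaw":0},{"hand":0.7,"slide":[0,0.15,-16.6],"yaw":0},{"hand":0.7,"slide":[0,0.15,-16.7],"yaw":0},{"hand":0.7,"slide":[0,0.15,-16.7],"yaw":0},{"hand":0.7,"slide":[0,0.15,-16.7],"yaw":0}]'
```

```text
time_s: 6.48
tcp_pos: [0.533, 0.0014, 0.0771]
ee_rot: [[-0.992, 0.127, 0.001], [0.127, 0.992, 0.0], [-0.001, 0.0, -1.0]]
wrist_force: [0.2, 0.0, -1.1]
gripper_width: 0.45
```

```bash
python3 -m inch '[{"hand":0.7,"slide":[0,-0.1,-0.05],"yaw":0},{"hand":0.7,"slide":[0,-0.1,-0.1],"yaw":0},{"hand":0.7,"slide":[0,-0.1,-0.1],"yaw":0},{"hand":0.7,"slide":[0,-0.1,-0.1],"yaw":0}]'
```

```text
time_s: 6.98
tcp_pos: [0.5328, 0.0003, 0.0757]
ee_rot: [[-0.992, 0.127, -0.0], [0.127, 0.992, -0.0], [0.0, -0.0, -1.0]]
wrist_force: [-0.1, -1.5, 0.0]
gripper_width: 0.446
```

```bash
python3 -m inch '[{"hand":0.7,"slide":[0,0,0.04],"yaw":0},{"hand":0.4,"slide":[0,0,0.04],"yaw":0},{"hand":0.35,"slide":[0,0,0.04],"yaw":0},{"hand":0.3,"slide":[0,0,0.04],"yaw":0},{"hand":0.3,"slide":[0,0,0.04],"yaw":0},{"hand":0.3,"slide":[0,0,1],"yaw":0},{"hand":0.3,"slide":[0,0,3],"yaw":0},{"hand":0.2,"slide":[0,0,7],"yaw":0},{"hand":0,"slide":[0,0,12],"yaw":0},{"hand":0,"slide":[0,0,17],"yaw":0}]'
python3 -m inch '[{"hand":0,"slide":[-1,-3,3],"yaw":0},{"hand":0,"slide":[-3,-9,5],"yaw":0},{"hand":0,"slide":[-5,-15,6],"yaw":0},{"hand":0,"slide":[-7,-21,6],"yaw":0.01},{"hand":0,"slide":[-9,-27,6],"yaw":0.02},{"hand":0,"slide":[-11,-32,6],"yaw":0.02},{"hand":0,"slide":[-11.7,-35.2,6],"yaw":0.02},{"hand":0,"slide":[-11.7,-35.2,6],"yaw":0.02},{"hand":0,"slide":[-11.7,-35.2,6],"yaw":0.02}]'
python3 - <<'E'
from h import *
im,c=shoot('wrist'); t,ct=shoot('top'); print(sense()['tcp_pos'],sense()['wrist_force'])
o=np.hstack([cv2.resize(im[90:250,180:330],(400,427)),cv2.resize(t[160:215,210:275],(390,427))])
cv2.imwrite('pics/w3.png',o)
hsv=cv2.cvtColor(im,cv2.COLOR_BGR2HSV)
roi=np.zeros(im.shape[:2],bool); roi[90:245,200:320]=1
w=(hsv[...,1]<60)&(hsv[...,2]>130)&roi
P=np.vstack(blobs(w,30)); print('box',rect(cv2.convexHull(P),c,.066))
d=(hsv[...,2]<130)&(hsv[...,1]<60)&roi
for k in blobs(d,30): print(k.reshape(-1,2).min(0),k.reshape(-1,2).max(0),rect(k,c,.09))
print('proj corners', project([[.41,-.35,.09]],c))
h=cv2.cvtColor(t,cv2.COLOR_BGR2HSV)
m=(h[...,0]<13)&(h[...,1]>95)&(h[...,2]>90);m[:172]=0;m[203:]=0;m[:,:229]=0;m[:,258:]=0
for k in blobs(m,20): print('toroid top',rect(k,ct,.02))
E
```

```text
time_s: 8.22
tcp_pos: [0.5325, 0.0002, 0.248]
ee_rot: [[-0.992, 0.127, 0.001], [0.127, 0.992, 0.0], [-0.001, 0.0, -1.0]]
wrist_force: [0.7, 0.6, 0.7]
gripper_width: 0.937
time_s: 9.35
tcp_pos: [0.4157, -0.3513, 0.306]
ee_rot: [[-0.994, 0.107, 0.0], [0.107, 0.994, 0.0], [-0.0, 0.0, -1.0]]
wrist_force: [0.3, 0.1, 0.2]
gripper_width: 0.999
[ 0.4160809  -0.35077674  0.30610114] [ 0.1160124   0.15131334 -0.96670376]
box (array([ 418.3, -350.9]), array([99.7, 54.8]), -6.1)
[225 135] [277 230] (array([ 420.3, -355.2]), array([89.9, 48.6]), -9.6)
[229 106] [284 128] (array([ 359.2, -344.1]), array([49.3, 18.8]), 81.6)
proj corners [[255.80913467 173.09545907]]
```

View pics/w3.png

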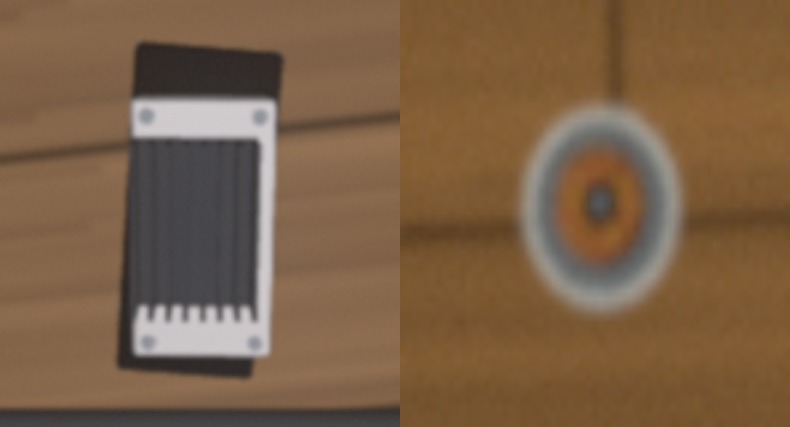

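The toroid sits centred in the round tray, shown in the right half. The heat sink's fin tops have corners in the crop at (130,138), (260,140), (258,321) and (133,321), at a scale of 2.667 from offset (180,90).

Run:
```python
from h import *
s=sense(); c=cam('wrist',s)
q=np.array([[130,138],[260,140],[258,321],[133,321]])/[400/150,427/160]+[180,90]
P=cast(q,c,.09)[:,:2]*1000; print(P.round(1),P.mean(0).round(1))
print([np.linalg.norm(P[i]-P[(i+1)%4]).round(1) for i in range(4)])
print([np.degrees(np.arctan2(*(v[::-1]))).round(1) for v in (P[3]-P[0],P[2]-P[1])], s['tcp_pos'])
```

```text
[[ 378.6 -371.3]
 [ 384.  -326.7]
 [ 449.  -333.2]
 [ 444.3 -378.3]] [ 414.  -352.4]
[np.float64(44.9), np.float64(65.4), np.float64(45.4), np.float64(66.1)]
[np.float64(-6.2), np.float64(-5.7)] [ 0.4160809  -0.35077674  0.30610114]
```

```bash
python3 -m inch '[{"hand":0,"slide":[-0.2,-0.15,-4],"yaw":0},{"hand":0,"slide":[-0.2,-0.15,-9],"yaw":0},{"hand":0,"slide":[-0.2,-0.15,-12.5],"yaw":0},{"hand":0,"slide":[-0.2,-0.15,-14.8],"yaw":0},{"hand":0,"slide":[-0.2,-0.15,-16],"yaw":0},{"hand":0,"slide":[-0.2,-0.15,-16.75],"yaw":0},{"hand":0,"slide":[-0.2,-0.15,-16.75],"yaw":0},{"hand":0,"slide":[-0.2,-0.15,-16.75],"yaw":0}]'
python3 -m inch '[{"hand":0.3,"slide":[0,0,0],"yaw":0},{"hand":0.45,"slide":[0,0,0],"yaw":0},{"hand":0.6,"slide":[0,0,0],"yaw":0},{"hand":0.7,"slide":[0,0,0],"yaw":0},{"hand":0.7,"slide":[0,0,0],"yaw":0},{"hand":0.7,"slide":[0,0,0],"yaw":0},{"hand":0.7,"slide":[0,0,0],"yaw":0}]'
```

```text
time_s: 10.45
tcp_pos: [0.4143, -0.3533, 0.1392]
ee_rot: [[-0.994, 0.107, 0.002], [0.107, 0.994, -0.001], [-0.002, -0.001, -1.0]]
wrist_force: [0.3, 0.2, 0.0]
gripper_width: 1.0
time_s: 11.32
tcp_pos: [0.4139, -0.3532, 0.1382]
ee_rot: [[-0.994, 0.107, -0.0], [0.107, 0.994, -0.0], [-0.0, -0.0, -1.0]]
wrist_force: [0.7, -1.0, -0.5]
gripper_width: 0.529
```

```bash
python3 -m inch '[{"hand":0.7,"slide":[0,0,0.7],"yaw":0},{"hand":0.7,"slide":[0,0,2],"yaw":0},{"hand":0.7,"slide":[0,0,5],"yaw":0},{"hand":0.7,"slide":[0,1,9],"yaw":0},{"hand":0.7,"slide":[0,4,11],"yaw":0},{"hand":0.7,"slide":[0,8.5,11],"yaw":0.02},{"hand":0.7,"slide":[0.5,13.5,11],"yaw":0.04},{"hand":0.7,"slide":[1,18.5,11],"yaw":0.06},{"hand":0.7,"slide":[1.5,23.5,11],"yaw":0.08},{"hand":0.7,"slide":[2,28.5,11],"yaw":0.1}]'
python3 -m inch '[{"hand":0.7,"slide":[0.5,5,0],"yaw":0},{"hand":0.7,"slide":[1,10,0],"yaw":0.01},{"hand":0.7,"slide":[1.5,15,0],"yaw":0.02},{"hand":0.7,"slide":[2,20,0],"yaw":0.03},{"hand":0.7,"slide":[2.5,25,0],"yaw":0.04},{"hand":0.7,"slide":[3,30,0],"yaw":0.048},{"hand":0.7,"slide":[3.5,35,0],"yaw":0.048},{"hand":0.7,"slide":[4,39,0],"yaw":0.048},{"hand":0.7,"slide":[4,42.5,0],"yaw":0.048},{"hand":0.7,"slide":[4,45.8,0],"yaw":0.048}]'
python3 -m inch '[{"hand":0.7,"slide":[0,0,0],"yaw":0},{"hand":0.7,"slide":[0,0,0],"yaw":0},{"hand":0.7,"slide":[0,0,0],"yaw":0}]'
python3 - <<'E'
from h import *
im,c=shoot('wrist','w4.png'); print(sense()['tcp_pos'],sense()['gripper_width'])
hsv=cv2.cvtColor(im,cv2.COLOR_BGR2HSV)
m=(hsv[...,1]<75)&(hsv[...,2]>75)
for k in blobs(m,300): print(k.reshape(-1,2).min(0),k.reshape(-1,2).max(0),rect(k,c,.005))
E
```

```text
time_s: 12.58
tcp_pos: [0.4338, -0.0666, 0.2494]
ee_rot: [[-1.0, 0.007, 0.002], [0.007, 1.0, 0.0], [-0.002, 0.0, -1.0]]
wrist_force: [1.9, 0.1, -0.4]
gripper_width: 0.527
time_s: 13.82
tcp_pos: [0.4737, 0.3911, 0.2491]
ee_rot: [[-0.999, -0.041, 0.0], [-0.041, 0.999, 0.001], [-0.0, 0.001, -1.0]]
wrist_force: [1.6, -0.5, -1.8]
gripper_width: 0.527
time_s: 14.2
tcp_pos: [0.4738, 0.3889, 0.2487]
ee_rot: [[-0.999, -0.04, 0.0], [-0.04, 0.999, 0.0], [-0.0, 0.0, -1.0]]
wrist_force: [-0.4, -0.1, -1.1]
gripper_width: 0.526
[0.47390452 0.3889643  0.24870471] 0.5252574431996008
[239 276] [270 303] (array([607. , 393.6]), array([35.1, 34.1]), -87.6)
[146 247] [366 273] (array([570.3, 393.5]), array([244.1,  31.3]), -87.3)
[276 180] [284 241] (array([513.3, 416.8]), array([67.5,  8.4]), 3.2)
[261 180] [272 241] (array([513.9, 402. ]), array([67.6, 11.3]), 1.7)
[239 180] [259 241] (array([514.6, 383.9]), array([67.7, 20.9]), 1.7)
[226 180] [235 241] (array([515.5, 364.6]), array([67.6,  9.4]), 1.5)
[213 180] [221 241] (array([516. , 351.1]), array([67.5,  8. ]), 2.5)
[ 49 172] [134 219] (array([514.8, 215.9]), array([86.2, 54.8]), 77.8)
[219  88] [297 178] (array([434. , 389.5]), array([89.4, 76.4]), 2.1)
[18 67] [ 56 106] (array([395.7, 171.3]), array([38., 37.]), -48.1)
```

View pics/w4.png

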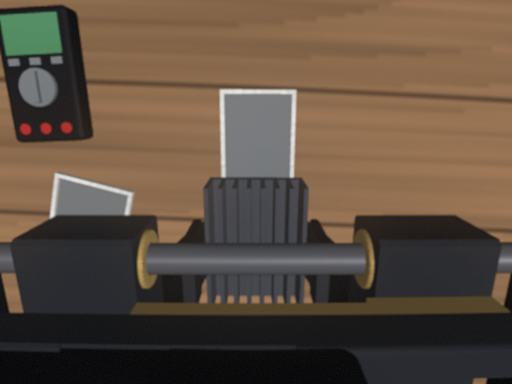

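The heat sink is held straight in the jaws. The tray, whose lower part is hidden, spans columns 219–297 from row 88, which agrees with centre (0.436, 0.390) and yaw 2.2°. I'll lower to just above contact height, since the fingertips may meet the rim.

```bash
python3 -m inch '[{"hand":0.7,"slide":[-2,0.05,-3],"yaw":0},{"hand":0.7,"slide":[-3.75,0.05,-7],"yaw":0},{"hand":0.7,"slide":[-3.75,0.05,-11],"yaw":0},{"hand":0.7,"slide":[-3.75,0.05,-14],"yaw":0},{"hand":0.7,"slide":[-3.75,0.05,-15.6],"yaw":0},{"hand":0.7,"slide":[-3.75,0.05,-16.6],"yaw":0},{"hand":0.7,"slide":[-3.75,0.05,-17.1],"yaw":0},{"hand":0.7,"slide":[-3.75,0.05,-17.1],"yaw":0},{"hand":0.7,"slide":[-3.75,0.05,-17.1],"yaw":0}]'
python3 -m inch '[{"hand":0.7,"slide":[0,0,-0.1],"yaw":0},{"hand":0.7,"slide":[0,0,-0.1],"yaw":0},{"hand":0.7,"slide":[0,0,-0.1],"yaw":0}]'
python3 -m inch '[{"hand":0.7,"slide":[0,0,-0.1],"yaw":0},{"hand":0.7,"slide":[0,0,-0.1],"yaw":0},{"hand":0.7,"slide":[0,0,-0.1],"yaw":0}]'
```

```text
time_s: 15.38
tcp_pos: [0.4366, 0.3908, 0.0781]
ee_rot: [[-0.999, -0.041, 0.001], [-0.041, 0.999, 0.001], [-0.001, 0.001, -1.0]]
wrist_force: [-1.0, -0.5, -0.9]
gripper_width: 0.525
time_s: 15.75
tcp_pos: [0.4364, 0.3904, 0.0764]
ee_rot: [[-0.999, -0.041, 0.0], [-0.041, 0.999, 0.0], [-0.0, 0.0, -1.0]]
wrist_force: [-0.9, 0.3, -2.0]
gripper_width: 0.524
time_s: 16.12
tcp_pos: [0.4363, 0.3904, 0.0752]
ee_rot: [[-0.999, -0.041, -0.0], [-0.041, 0.999, -0.0], [0.0, -0.0, -1.0]]
wrist_force: [0.2, -0.4, -0.0]
gripper_width: 0.525
```

```bash
python3 -m inch '[{"hand":0.7,"slide":[0,-0.05,-0.08],"yaw":0},{"hand":0.7,"slide":[0,-0.05,-0.08],"yaw":0},{"hand":0.7,"slide":[0,-0.05,-0.08],"yaw":0}]'
python3 - <<'E'
from h import *
im,c=shoot('wrist')
f=[]
im,c=shoot('wrist'); t,_=shoot('scene'); print(sense()['wrist_force'],sense()['tcp_pos'])
cv2.imwrite('pics/w5.png',np.hstack([cv2.resize(im[80:300,130:380],(400,352)),cv2.resize(t[90:180,330:430],(391,352))]))
E
```

```text
time_s: 16.5
tcp_pos: [0.4364, 0.3898, 0.0745]
ee_rot: [[-0.999, -0.041, 0.0], [-0.041, 0.999, 0.0], [-0.0, 0.0, -1.0]]
wrist_force: [-0.1, -0.1, -1.7]
gripper_width: 0.527
[-0.48915372  0.30079204 -1.55903843] [0.43636799 0.38984895 0.07446272]
```

View pics/w5.png

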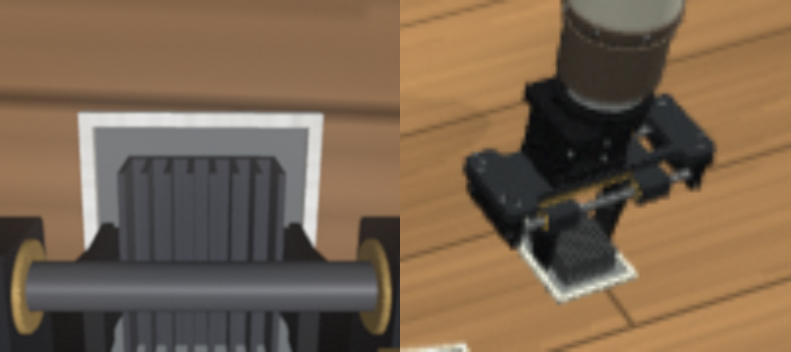

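The heat sink is centred and square within the rim, and the fingertips clear the rim on the inside. It is still hanging (Fz −1.6 N), so I'll go a little lower.

```bash
python3 -m inch '[{"hand":0.7,"slide":[0,0,-0.05],"yaw":0},{"hand":0.7,"slide":[0,0,-0.05],"yaw":0},{"hand":0.7,"slide":[0,0,-0.05],"yaw":0}]'; python3 -m inch '[{"hand":0.7,"slide":[0,0,-0.05],"yaw":0},{"hand":0.7,"slide":[0,0,-0.05],"yaw":0},{"hand":0.7,"slide":[0,0,-0.05],"yaw":0}]'
```

```text
time_s: 17.02
tcp_pos: [0.4364, 0.3899, 0.0743]
ee_rot: [[-0.999, -0.041, 0.0], [-0.041, 0.999, 0.0], [-0.0, 0.0, -1.0]]
wrist_force: [-1.6, -0.7, 2.7]
gripper_width: 0.53
time_s: 17.4
tcp_pos: [0.4364, 0.3899, 0.0743]
ee_rot: [[-0.999, -0.041, 0.0], [-0.041, 0.999, 0.0], [-0.0, 0.0, -1.0]]
wrist_force: [-2.6, -0.6, 5.6]
gripper_width: 0.525
```

```bash
python3 -m inch '[{"hand":0.46,"slide":[0,0,0.05],"yaw":0},{"hand":0.44,"slide":[0,0,0.08],"yaw":0},{"hand":0.43,"slide":[0,0,0.1],"yaw":0},{"hand":0.43,"slide":[0,0,0.1],"yaw":0},{"hand":0.43,"slide":[0,0,0.3],"yaw":0},{"hand":0.42,"slide":[0,0,0.6],"yaw":0},{"hand":0.35,"slide":[0,0,2],"yaw":0},{"hand":0.25,"slide":[0,0,5],"yaw":0},{"hand":0,"slide":[0,0,10],"yaw":0},{"hand":0,"slide":[0,0,15],"yaw":0}]'
python3 -m inch '[{"hand":0,"slide":[0,-3,4],"yaw":0},{"hand":0,"slide":[0,-8,6],"yaw":0},{"hand":0,"slide":[0,-13,8],"yaw":-0.02},{"hand":0,"slide":[0,-18,8],"yaw":-0.04},{"hand":0,"slide":[0,-23,8],"yaw":-0.06},{"hand":0,"slide":[0,-28,8],"yaw":-0.08},{"hand":0,"slide":[-0.5,-33,8],"yaw":-0.1},{"hand":0,"slide":[-1,-38,8],"yaw":-0.1},{"hand":0,"slide":[-1,-43,8],"yaw":-0.12},{"hand":0,"slide":[-1.5,-48,8],"yaw":-0.14}]'
python3 -m inch '[{"hand":0,"slide":[0,-5,0],"yaw":0},{"hand":0,"slide":[0,-10,0],"yaw":0},{"hand":0,"slide":[0,-15,0],"yaw":0},{"hand":0,"slide":[0,-20,0],"yaw":0},{"hand":0,"slide":[0,-24,0],"yaw":0},{"hand":0,"slide":[0,-26,0],"yaw":0},{"hand":0,"slide":[0,-26,0],"yaw":0},{"hand":0,"slide":[0,-26,0],"yaw":0}]'
python3 - <<'E'
from h import *
im,c=shoot('wrist'); t,ct=shoot('top'); s=sense();print(s['tcp_pos'],s['ee_rot'][:2,1])
cv2.imwrite('pics/w6.png',np.hstack([cv2.resize(im[90:250,180:330],(400,427)),cv2.resize(t[195:260,70:130],(390,427))]))
hsv=cv2.cvtColor(im,cv2.COLOR_BGR2HSV)
roi=np.zeros(im.shape[:2],bool); roi[90:245,200:320]=1
w=(hsv[...,1]<60)&(hsv[...,2]>130)&roi
print('box',rect(cv2.convexHull(np.vstack(blobs(w,30))),c,.066))
w=(hsv[...,2]<75)&roi
for k in blobs(w,30): print('dark',k.reshape(-1,2).min(0),k.reshape(-1,2).max(0))
E
```

```text
time_s: 18.65
tcp_pos: [0.4362, 0.3899, 0.2262]
ee_rot: [[-0.999, -0.041, 0.001], [-0.041, 0.999, 0.001], [-0.001, 0.001, -1.0]]
wrist_force: [0.5, 0.7, 0.4]
gripper_width: 0.891
time_s: 19.9
tcp_pos: [0.4211, -0.0916, 0.3049]
ee_rot: [[-0.995, 0.099, 0.003], [0.099, 0.995, 0.0], [-0.003, 0.001, -1.0]]
wrist_force: [0.3, -0.1, -0.8]
gripper_width: 1.003
time_s: 20.9
tcp_pos: [0.4213, -0.3492, 0.3038]
ee_rot: [[-0.995, 0.098, 0.0], [0.098, 0.995, 0.0], [-0.0, 0.0, -1.0]]
wrist_force: [0.3, -0.7, -0.7]
gripper_width: 1.0
[ 0.42146805 -0.34904663  0.30388204] [0.09752477 0.9952331 ]
box (array([ 418.2, -350.6]), array([100. ,  54.3]), -6.1)
dark [200 242] [319 244]
dark [221 161] [271 227]
dark [228 101] [283 121]
```

View pics/w6.png

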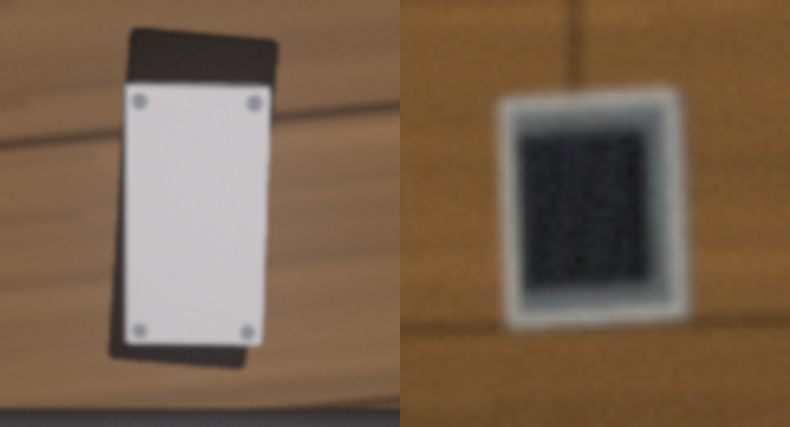

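The heat sink sits square in the small tray (its offset in the right half is height parallax). The box top in the left half measures 100 x 54 mm at (0.418, −0.3505), yaw −6.1°.

```bash
python3 -m inch '[{"hand":0,"slide":[-0.3,-0.15,-5],"yaw":-0.008},{"hand":0,"slide":[-0.3,-0.15,-10],"yaw":-0.008},{"hand":0,"slide":[-0.3,-0.15,-14],"yaw":-0.008},{"hand":0,"slide":[-0.3,-0.15,-17],"yaw":-0.008},{"hand":0,"slide":[-0.3,-0.15,-18.6],"yaw":-0.008},{"hand":0,"slide":[-0.3,-0.15,-19.4],"yaw":-0.008},{"hand":0,"slide":[-0.3,-0.15,-19.4],"yaw":-0.008},{"hand":0,"slide":[-0.3,-0.15,-19.4],"yaw":-0.008}]'
python3 -m inch '[{"hand":0.2,"slide":[0,0,0],"yaw":0},{"hand":0.35,"slide":[0,0,0],"yaw":0},{"hand":0.5,"slide":[0,0,0],"yaw":0},{"hand":0.6,"slide":[0,0,0],"yaw":0},{"hand":0.6,"slide":[0,0,0],"yaw":0},{"hand":0.6,"slide":[0,0,0],"yaw":0},{"hand":0.6,"slide":[0,0,0],"yaw":0}]'
```

```text
time_s: 22.0
tcp_pos: [0.419, -0.3519, 0.1106]
ee_rot: [[-0.994, 0.107, 0.002], [0.107, 0.994, -0.001], [-0.002, -0.001, -1.0]]
wrist_force: [-0.3, -0.0, 0.5]
gripper_width: 1.001
time_s: 22.88
tcp_pos: [0.4183, -0.3517, 0.1095]
ee_rot: [[-0.994, 0.107, -0.0], [0.107, 0.994, -0.0], [0.0, -0.0, -1.0]]
wrist_force: [-0.0, 0.4, 1.4]
gripper_width: 0.624
```

```bash
python3 -m inch '[{"hand":0.6,"slide":[0,0,0.7],"yaw":0},{"hand":0.6,"slide":[0,0,2],"yaw":0},{"hand":0.6,"slide":[0,0,5],"yaw":0},{"hand":0.6,"slide":[0,1,9],"yaw":0},{"hand":0.6,"slide":[1,4,12],"yaw":0},{"hand":0.6,"slide":[2,8.5,12],"yaw":-0.02},{"hand":0.6,"slide":[3.5,13.5,12],"yaw":-0.04},{"hand":0.6,"slide":[5,18.5,12],"yaw":-0.06},{"hand":0.6,"slide":[6.5,23.5,12],"yaw":-0.08},{"hand":0.6,"slide":[8,28.5,12],"yaw":-0.1}]'
python3 -m inch '[{"hand":0.6,"slide":[1.2,5,0],"yaw":-0.015},{"hand":0.6,"slide":[2.4,10,0],"yaw":-0.015},{"hand":0.6,"slide":[3.6,15,0],"yaw":-0.015},{"hand":0.6,"slide":[4.5,20,0],"yaw":-0.015},{"hand":0.6,"slide":[5.2,24,0],"yaw":-0.015},{"hand":0.6,"slide":[5.4,26.5,0],"yaw":-0.015},{"hand":0.6,"slide":[5.4,27.4,0],"yaw":-0.015},{"hand":0.6,"slide":[5.4,27.4,0],"yaw":-0.015},{"hand":0.6,"slide":[5.4,27.4,0],"yaw":-0.015}]'
```

```text
time_s: 24.12
tcp_pos: [0.4986, -0.065, 0.2306]
ee_rot: [[-0.979, 0.206, 0.002], [0.206, 0.979, 0.0], [-0.002, 0.001, -1.0]]
wrist_force: [1.3, -0.1, -1.0]
gripper_width: 0.621
time_s: 25.25
tcp_pos: [0.5521, 0.2061, 0.2296]
ee_rot: [[-0.975, 0.222, -0.0], [0.222, 0.975, -0.0], [0.0, -0.0, -1.0]]
wrist_force: [0.3, 0.1, -1.2]
gripper_width: 0.619
```

```bash
python3 -m inch '[{"hand":0.6,"slide":[0,0.13,-4],"yaw":0},{"hand":0.6,"slide":[0,0.13,-8],"yaw":0},{"hand":0.6,"slide":[0,0.13,-11.5],"yaw":0},{"hand":0.6,"slide":[0,0.13,-13.5],"yaw":0},{"hand":0.6,"slide":[0,0.13,-14.5],"yaw":0},{"hand":0.6,"slide":[0,0.13,-14.9],"yaw":0},{"hand":0.6,"slide":[0,0.13,-15],"yaw":0},{"hand":0.6,"slide":[0,0.13,-15],"yaw":0},{"hand":0.6,"slide":[0,0.13,-15],"yaw":0}]'
python3 - <<'E'
from h import *
im,c=shoot('wrist'); t,_=shoot('scene'); print(sense()['tcp_pos'],sense()['wrist_force'])
cv2.imwrite('pics/w7.png',np.hstack([cv2.resize(im[60:300,100:410],(430,333)),cv2.resize(t[130:230,290:400],(366,333))]))
E
```

```text
time_s: 26.38
tcp_pos: [0.5526, 0.2089, 0.0802]
ee_rot: [[-0.975, 0.22, 0.001], [0.22, 0.975, 0.001], [-0.001, 0.001, -1.0]]
wrist_force: [0.2, -0.3, -1.5]
gripper_width: 0.618
[0.55246887 0.20881427 0.07989744] [-0.09204221 -0.14030318 -0.98824174]
```

View pics/w7.png

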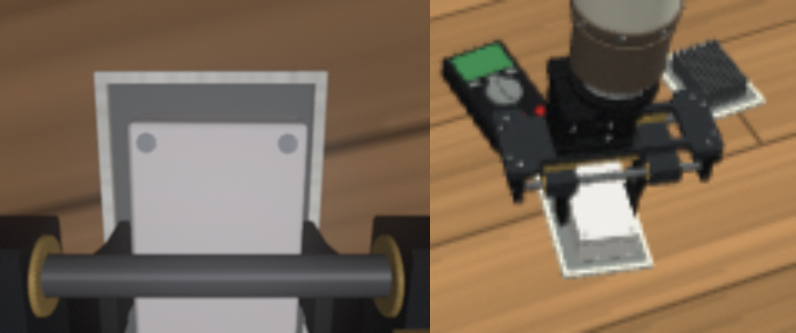

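The box is square with the tray but about 2 mm off towards tool +y (box centre column 218, rim centre 212). I'll correct by −1.8 mm in y and lower.

```bash
python3 -m inch '[{"hand":0.6,"slide":[0,-0.18,0],"yaw":0},{"hand":0.6,"slide":[0,-0.18,-0.1],"yaw":0},{"hand":0.6,"slide":[0,-0.18,-0.15],"yaw":0},{"hand":0.6,"slide":[0,-0.18,-0.15],"yaw":0},{"hand":0.6,"slide":[0,-0.18,-0.15],"yaw":0}]'
python3 -m inch '[{"hand":0.6,"slide":[0,0,-0.06],"yaw":0},{"hand":0.6,"slide":[0,0,-0.06],"yaw":0},{"hand":0.6,"slide":[0,0,-0.06],"yaw":0}]'
python3 -m inch '[{"hand":0.6,"slide":[0,0,-0.06],"yaw":0},{"hand":0.6,"slide":[0,0,-0.06],"yaw":0},{"hand":0.6,"slide":[0,0,-0.06],"yaw":0}]'
```

```text
time_s: 27.1
tcp_pos: [0.5523, 0.2069, 0.0779]
ee_rot: [[-0.975, 0.22, -0.0], [0.22, 0.975, -0.0], [0.0, -0.0, -1.0]]
wrist_force: [-0.0, 0.7, -1.7]
gripper_width: 0.618
time_s: 27.48
tcp_pos: [0.5524, 0.2069, 0.0775]
ee_rot: [[-0.975, 0.22, 0.0], [0.22, 0.975, 0.0], [-0.0, 0.0, -1.0]]
wrist_force: [0.4, -0.7, 0.1]
gripper_width: 0.618
time_s: 27.85
tcp_pos: [0.5524, 0.2069, 0.0775]
ee_rot: [[-0.975, 0.22, 0.0], [0.22, 0.975, 0.0], [-0.0, 0.0, -1.0]]
wrist_force: [-1.9, -0.5, 6.2]
gripper_width: 0.613
```

```bash
python3 -m inch '[{"hand":0.36,"slide":[0,0,0.06],"yaw":0},{"hand":0.3,"slide":[0,0,0.1],"yaw":0},{"hand":0.25,"slide":[0,0,0.1],"yaw":0},{"hand":0.2,"slide":[0,0,0.1],"yaw":0},{"hand":0.2,"slide":[0,0,0.6],"yaw":0},{"hand":0.2,"slide":[0,0,2],"yaw":0},{"hand":0.1,"slide":[0,0,5],"yaw":0},{"hand":0,"slide":[0,0,10],"yaw":0},{"hand":0,"slide":[-0.5,-2,15],"yaw":0},{"hand":0,"slide":[-1.5,-6,19],"yaw":0}]'
python3 -m inch '[{"hand":0,"slide":[-1.2,-5,2],"yaw":0},{"hand":0,"slide":[-2.4,-10,2],"yaw":0.01},{"hand":0,"slide":[-3.6,-15,2],"yaw":0.02},{"hand":0,"slide":[-4.8,-20,2],"yaw":0.04},{"hand":0,"slide":[-6,-25,2],"yaw":0.04},{"hand":0,"slide":[-7.2,-30,2],"yaw":0.04},{"hand":0,"slide":[-8.4,-35,2],"yaw":0.04},{"hand":0,"slide":[-9.6,-40,2],"yaw":0.04},{"hand":0,"slide":[-10.8,-45,2],"yaw":0.04},{"hand":0,"slide":[-11.5,-49.5,2],"yaw":0.04}]'
python3 -m inch '[{"hand":0,"slide":[0,0,0],"yaw":0},{"hand":0,"slide":[0,0,0],"yaw":0},{"hand":0,"slide":[0,0,0],"yaw":0}]'
python3 - <<'E'
from h import *
im,c=shoot('wrist'); t,ct=shoot('top'); s=sense();print(s['tcp_pos'],s['ee_rot'][:2,1])
cv2.imwrite('pics/w8.png',np.hstack([cv2.resize(im[70:250,180:340],(380,427)),cv2.resize(t[145:255,70:190],(410,376),None,0,0,cv2.INTER_CUBIC) if 0 else cv2.resize(t[140:270,70:195],(410,427))]))
hsv=cv2.cvtColor(im,cv2.COLOR_BGR2HSV)
roi=np.zeros(im.shape[:2],bool); roi[60:240,200:330]=1
w=(hsv[...,2]<75)&roi
for k in blobs(w,100): print('dark',k.reshape(-1,2).min(0),k.reshape(-1,2).max(0),rect(k,c,.034))
E
```

```text
time_s: 29.1
tcp_pos: [0.5377, 0.1471, 0.2702]
ee_rot: [[-0.976, 0.218, 0.004], [0.218, 0.976, 0.002], [-0.003, 0.002, -1.0]]
wrist_force: [0.8, -0.9, -0.3]
gripper_width: 0.994
time_s: 30.35
tcp_pos: [0.4214, -0.3498, 0.2882]
ee_rot: [[-0.983, 0.182, 0.002], [0.182, 0.983, -0.001], [-0.002, -0.001, -1.0]]
wrist_force: [1.8, -0.2, -0.0]
gripper_width: 1.001
time_s: 30.72
tcp_pos: [0.4225, -0.3472, 0.2873]
ee_rot: [[-0.984, 0.18, 0.001], [0.18, 0.984, -0.0], [-0.001, -0.0, -1.0]]
wrist_force: [0.4, 1.0, 0.2]
gripper_width: 1.002
[ 0.42264629 -0.34722006  0.28716103] [0.17956574 0.98374597]
dark [220 102] [277 230] (array([ 418.5, -353.6]), array([136.7,  58.8]), -10.4)
```

View pics/w8.png

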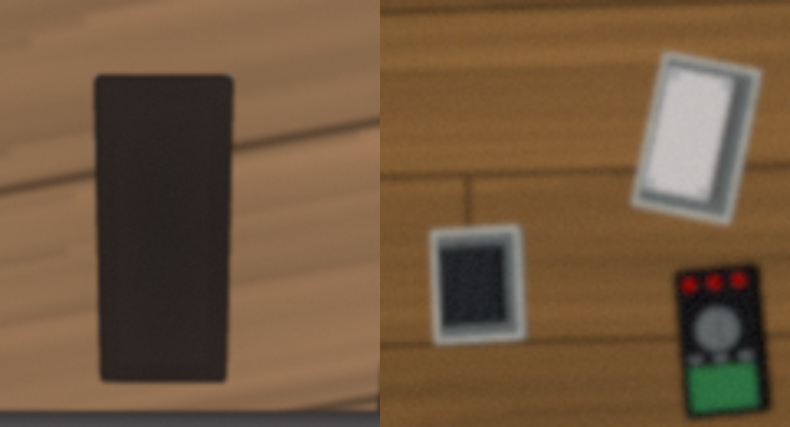

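The black case, left half, measures 137 x 59 mm at (0.4185, −0.3535), yaw −10.4°, in line with the tool. The box is square in the medium tray.

```bash
python3 -m inch '[{"hand":0,"slide":[-0.4,-0.6,-5],"yaw":0},{"hand":0,"slide":[-0.4,-0.6,-10],"yaw":0},{"hand":0,"slide":[-0.4,-0.6,-14.5],"yaw":0},{"hand":0,"slide":[-0.4,-0.6,-18],"yaw":0},{"hand":0,"slide":[-0.4,-0.6,-20],"yaw":0},{"hand":0,"slide":[-0.4,-0.6,-20.8],"yaw":0},{"hand":0,"slide":[-0.4,-0.6,-21],"yaw":0},{"hand":0,"slide":[-0.4,-0.6,-21],"yaw":0},{"hand":0,"slide":[-0.4,-0.6,-21],"yaw":0}]'
python3 -m inch '[{"hand":0.2,"slide":[0,0,0],"yaw":0},{"hand":0.3,"slide":[0,0,0],"yaw":0},{"hand":0.4,"slide":[0,0,0],"yaw":0},{"hand":0.55,"slide":[0,0,0],"yaw":0},{"hand":0.55,"slide":[0,0,0],"yaw":0},{"hand":0.55,"slide":[0,0,0],"yaw":0},{"hand":0.55,"slide":[0,0,0],"yaw":0}]'
python3 - <<'E'
from h import *
t,c=shoot('top')
h=cv2.cvtColor(t,cv2.COLOR_BGR2HSV)
m=(h[...,1]<40)&(h[...,2]>165);m[:,:140]=0;m[:,195:]=0;m[:150]=0;m[212:]=0
m2=cv2.morphologyEx(m.astype('uint8'),cv2.MORPH_OPEN,np.ones((5,5)))
for k in blobs(m2,50): print('box top',rect(k,c,.034))
m=(h[...,1]<75)&(h[...,2]>75); m[:60]=0; m[330:]=0
for k in blobs(m): print('light',rect(k,c,.005))
E
```

```text
time_s: 31.95
tcp_pos: [0.4188, -0.3543, 0.0777]
ee_rot: [[-0.983, 0.181, 0.002], [0.181, 0.983, -0.001], [-0.002, -0.001, -1.0]]
wrist_force: [-0.1, -0.6, -0.9]
gripper_width: 1.002
time_s: 32.83
tcp_pos: [0.4184, -0.3541, 0.0768]
ee_rot: [[-0.983, 0.181, 0.0], [0.181, 0.983, 0.0], [0.0, 0.0, -1.0]]
wrist_force: [0.3, -0.3, 1.7]
gripper_width: 0.686
box top (array([552. , 208.2]), array([96.5, 52.2]), -13.1)
light (array([176.2,  76.6]), array([63.2, 36.5]), 88.6)
light (array([ 221.4, -290.8]), array([225.6, 149.6]), 87.9)
light (array([394.5, 194. ]), array([32.2, 31.8]), 88.5)
light (array([436.1, 389.8]), array([96. , 78.4]), 2.2)
light (array([5.328e+02, 4.000e-01]), array([70.3, 68.3]), 43.4)
light (array([551.6, 207.3]), array([131.4,  86.8]), -12.6)
light (array([ 448.7, -354. ]), array([451.1, 370.3]), 86.5)
```

```bash
python3 -m inch '[{"hand":0.55,"slide":[0,0,0.5],"yaw":0},{"hand":0.55,"slide":[0,0,1.5],"yaw":0},{"hand":0.55,"slide":[0,0,4],"yaw":0},{"hand":0.55,"slide":[1,0.5,8],"yaw":0},{"hand":0.55,"slide":[3,2,11],"yaw":0.01},{"hand":0.55,"slide":[6,5,12],"yaw":0.03},{"hand":0.55,"slide":[9,9,12],"yaw":0.05},{"hand":0.55,"slide":[12,13,12],"yaw":0.079},{"hand":0.55,"slide":[14,16,12],"yaw":0.079},{"hand":0.55,"slide":[14,17.2,12],"yaw":0.079}]'
python3 -m inch '[{"hand":0.55,"slide":[0,0,-2],"yaw":0},{"hand":0.55,"slide":[0,0,-5],"yaw":0},{"hand":0.55,"slide":[0,0,-8],"yaw":0},{"hand":0.55,"slide":[0,0,-10],"yaw":0},{"hand":0.55,"slide":[0,0,-11],"yaw":0},{"hand":0.55,"slide":[0,0,-11.4],"yaw":0},{"hand":0.55,"slide":[0,0,-11.4],"yaw":0},{"hand":0.55,"slide":[0,0,-11.4],"yaw":0}]'
python3 - <<'E'
from h import *
im,c=shoot('wrist'); t,_=shoot('scene'); print(sense()['tcp_pos'],sense()['wrist_force'])
cv2.imwrite('pics/w9.png',np.hstack([cv2.resize(im[0:300,100:410],(430,416)),cv2.resize(t[170:280,170:270],(366,416))]))
E
```

```text
time_s: 34.12
tcp_pos: [0.5593, -0.1803, 0.1968]
ee_rot: [[-0.995, 0.101, 0.0], [0.101, 0.995, 0.0], [-0.0, 0.0, -1.0]]
wrist_force: [-0.8, 0.7, -3.3]
gripper_width: 0.687
time_s: 35.12
tcp_pos: [0.5588, -0.1822, 0.0837]
ee_rot: [[-0.995, 0.103, 0.002], [0.103, 0.995, -0.0], [-0.002, -0.0, -1.0]]
wrist_force: [-0.1, -0.9, -3.3]
gripper_width: 0.687
[ 0.55869115 -0.18215369  0.0834753 ] [ 0.23688798 -0.0511445  -2.96818652]
```

View pics/w9.png

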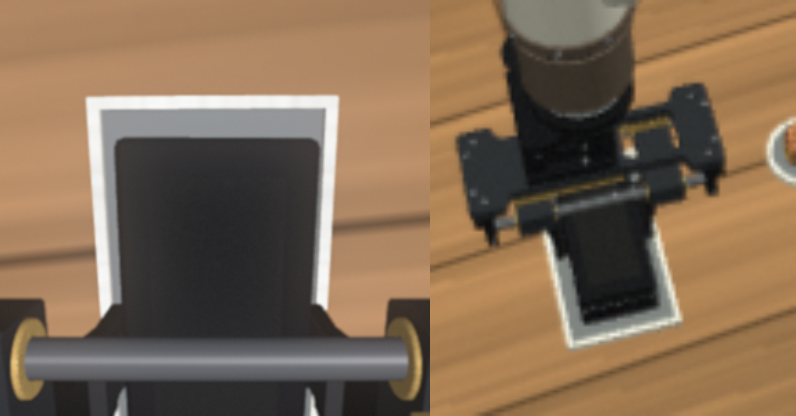

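The case is over the tray: its near top corners are at crop (115,138) and (320,138), the rim's outer corners at (87,98) and (339,96). I'll turn these into an offset.

Run:
```python
from h import *
s=sense(); c=cam('wrist',s); f=lambda p:np.array(p)/[430/310,416/300]+[100,0]
a=cast(f([[115,138],[320,138],[123,300],[314,300]]),c,.0407)[:,:2]*1000
b=cast(f([[87,98],[339,96],[100,300],[327,300]]),c,.006)[:,:2]*1000
for P in(a,b): print(P.round(1).tolist(),np.linalg.norm(P[1]-P[0]).round(1),'yaw L,R',[np.degrees(np.arctan2(v[1],v[0])).round(1) for v in(P[2]-P[0],P[3]-P[1])])
R=np.array([[-.995,.103],[.103,.995]])
print('near mid tool-frame case,tray',(a[:2].mean(0)-s['tcp_pos'][:2]*1000)@R,(b[:2].mean(0)-s['tcp_pos'][:2]*1000)@R)
print('side mid',(a[2:].mean(0)-s['tcp_pos'][:2]*1000)@R,(b[2:].mean(0)-s['tcp_pos'][:2]*1000)@R)
```

```text
[[487.2, -203.2], [493.1, -145.3], [535.2, -208.1], [541.2, -149.5]] 58.2 yaw L,R [np.float64(-5.9), np.float64(-4.9)]
[[471.2, -218.1], [479.5, -130.3], [545.2, -225.5], [554.1, -137.9]] 88.2 yaw L,R [np.float64(-5.7), np.float64(-5.8)]
near mid tool-frame case,tray [69.04290909  0.81651793] [83.74215756 -0.69654802]
side mid [20.7039289   1.24251686] [ 9.06228218 -0.4739112 ]
```

```bash
python3 -m inch '[{"hand":0.55,"slide":[0,-0.1,-0.15],"yaw":0},{"hand":0.55,"slide":[0,-0.1,-0.3],"yaw":0},{"hand":0.55,"slide":[0,-0.1,-0.38],"yaw":0},{"hand":0.55,"slide":[0,-0.1,-0.38],"yaw":0},{"hand":0.55,"slide":[0,-0.1,-0.38],"yaw":0}]'
python3 -m inch '[{"hand":0.55,"slide":[0,0,-0.07],"yaw":0},{"hand":0.55,"slide":[0,0,-0.07],"yaw":0},{"hand":0.55,"slide":[0,0,-0.07],"yaw":0}]'
python3 -m inch '[{"hand":0.55,"slide":[0,0,-0.05],"yaw":0},{"hand":0.55,"slide":[0,0,-0.05],"yaw":0},{"hand":0.55,"slide":[0,0,-0.05],"yaw":0}]'
```

```text
time_s: 35.85
tcp_pos: [0.5584, -0.1831, 0.0789]
ee_rot: [[-0.995, 0.103, -0.0], [0.103, 0.995, 0.0], [0.0, 0.0, -1.0]]
wrist_force: [-0.5, -0.3, -3.6]
gripper_width: 0.686
time_s: 36.22
tcp_pos: [0.5584, -0.1832, 0.0788]
ee_rot: [[-0.995, 0.103, 0.0], [0.103, 0.995, -0.0], [-0.0, -0.0, -1.0]]
wrist_force: [-2.7, 1.5, 2.7]
gripper_width: 0.685
time_s: 36.6
tcp_pos: [0.5584, -0.1831, 0.0788]
ee_rot: [[-0.995, 0.103, 0.0], [0.103, 0.995, -0.0], [-0.0, -0.0, -1.0]]
wrist_force: [-3.8, 1.8, 6.9]
gripper_width: 0.69
```

Touchdown. I'll release, rise and move clear of the top camera's view of the trays.

```bash
python3 -m inch '[{"hand":0.28,"slide":[0,0,0.06],"yaw":0},{"hand":0.22,"slide":[0,0,0.1],"yaw":0},{"hand":0.18,"slide":[0,0,0.1],"yaw":0},{"hand":0.15,"slide":[0,0,0.1],"yaw":0},{"hand":0.15,"slide":[0,0,0.6],"yaw":0},{"hand":0.1,"slide":[0,0,2],"yaw":0},{"hand":0,"slide":[0,0,5],"yaw":0},{"hand":0,"slide":[0,0,10],"yaw":0},{"hand":0,"slide":[-2,-3,15],"yaw":0},{"hand":0,"slide":[-5,-8,19],"yaw":0}]'
python3 -m inch '[{"hand":0,"slide":[-3,-5,1],"yaw":0},{"hand":0,"slide":[-6,-10,1],"yaw":0},{"hand":0,"slide":[-10,-14,1],"yaw":0},{"hand":0,"slide":[-14,-18,1],"yaw":0},{"hand":0,"slide":[-17,-22,1],"yaw":0},{"hand":0,"slide":[-17,-22,1],"yaw":0},{"hand":0,"slide":[-17,-22,1],"yaw":0}]'
python3 - <<'E'
from h import *
t,c=shoot('top'); sc,_=shoot('scene'); print(sense()['tcp_pos'])
cv2.imwrite('pics/w10.png',np.vstack([cv2.resize(t[130:275,70:350],(560,290)),cv2.resize(sc[120:270,130:410],(560,300))]))
h=cv2.cvtColor(t,cv2.COLOR_BGR2HSV)
z=lambda m,r0,r1,c0,c1:[m[:r0].fill(0),m[r1:].fill(0),m[:,:c0].fill(0),m[:,c1:].fill(0)]
m=(h[...,2]<60); m1=m.copy(); z(m1,140,212,290,335)
for k in blobs(m1,50): print('case',rect(k,c,.036))
m1=h[...,2]<75; z(m1,205,248,82,118)
for k in blobs(m1,50): print('sink',rect(k,c,.026))
m1=(h[...,0]<14)&(h[...,1]>110); z(m1,175,199,232,255)
for k in blobs(m1,20): print('toroid',rect(k,c,.022))
m=(h[...,1]<75)&(h[...,2]>75); m[:60]=0; m[330:]=0
for k in blobs(m): print('light',rect(k,c,.005))
m=(h[...,2]<45); z(m,210,280,150,335)
for k in blobs(m,40): print('dark',rect(k,c,.034))
E
```

```text
time_s: 37.85
tcp_pos: [0.5122, -0.2576, 0.2671]
ee_rot: [[-0.995, 0.1, 0.005], [0.1, 0.995, -0.002], [-0.005, -0.001, -1.0]]
wrist_force: [0.8, -0.3, -0.5]
gripper_width: 0.997
time_s: 38.72
tcp_pos: [0.3416, -0.4773, 0.2738]
ee_rot: [[-0.995, 0.104, 0.001], [0.104, 0.995, -0.0], [-0.001, -0.0, -1.0]]
wrist_force: [-0.5, -0.1, -0.5]
gripper_width: 1.003
[ 0.3424052  -0.47667148  0.27362903]
case (array([ 557.3, -180.2]), array([138.3,  60.4]), -6.2)
sink (array([435.9, 384.7]), array([61. , 53.5]), -0.4)
light (array([391.9, 191.4]), array([37.8, 33.6]), 43.5)
light (array([436.1, 389.8]), array([95.8, 78.4]), 2.0)
light (array([5.328e+02, 4.000e-01]), array([70.3, 68.3]), 43.4)
light (array([ 350.4, -601.2]), array([437.5, 239. ]), -3.7)
light (array([551.6, 207.5]), array([131.5,  86.3]), -12.8)
light (array([ 558.6, -182.2]), array([171.3,  91.9]), -5.8)
dark (array([ 385.6, -188. ]), array([48.3, 45. ]), 61.8)
dark (array([387.1, 182.8]), array([111.4,  63.9]), 4.4)
```

View pics/w10.png

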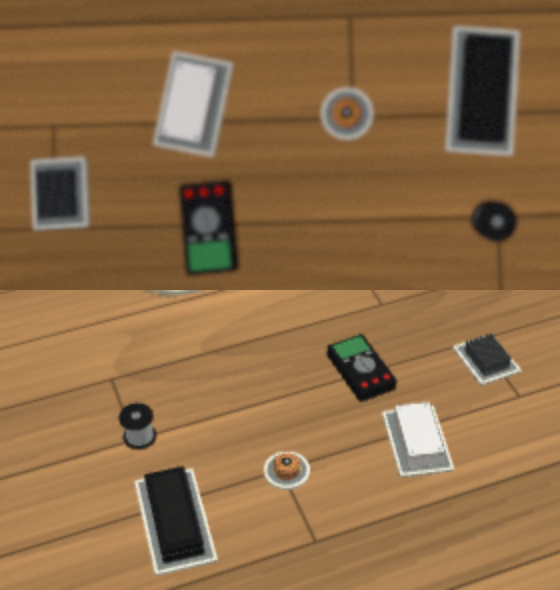

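All four parts are flat and square in their trays, and the bystanders have not moved (spool within 1 mm, multimeter within 0.3 mm of the first look). The robot is clear, so I'm handing in.

```bash
python3 -c "
from station import *
print(sense()['time_s'],finish_job())"
```

```text
the job is handed in; nothing more can be done
38.825 None
```

I cleared the stack from the top and set each part in its own tray: toroid in the round, heat sink in the small, white box in the medium and black case in the long. I lowered each until the wrist force showed it touching, then released. The job was handed in at 38.8 s, with the arm well clear and touching nothing.

Last checks, from the top camera, part against tray:

| Part | Offset from tray centre | Yaw difference | Notes |
|---|---|---|---|
| Black case | about 2 mm | 0.4° | |
| White box | about 1 mm | 0.5° | measured just after it was placed; looked unchanged in the last picture |
| Toroid | centred by eye | none | the colour mask gave no number in the last check |
| Heat sink | apparent 5 mm, judged 2 mm or less | apparent 2.4° | see below |

- **Heat sink disagreement:** the top-view mask read 53 mm wide instead of 46 mm, so it had taken in a side face and its offset and yaw are not reliable. The close wrist view before release showed the part centred and square.
- **Bystanders:** the multimeter and spool did not move, within 1 mm of the first measurement.
- **Forces:** every wrist-force reading stayed below about 8 N.

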